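# Sort the bench leftovers into tray, bin and dish

### The job

Sort the leftovers from the job: lay the pipe offcut on its side in the oblong tray, put the nut and the bolt in the square bin, and lay the bearing flat in the round dish. Leave the pliers and the cold chisel where they lie.

Things in the scene. Friction and masses are not known exactly. Their poses are not given: they have to be found in the camera images.
- pipe_short: round steel pipe offcut, dull grey, 34 mm in diameter, 95 mm long, lying on its side on the bench (it can roll); treat it as solid; origin at the middle of its underside as it lies at the start; z up, its y axis along the pipe. 0.22 kg
- nut_24: dark steel hexagon nut lying flat, 24 mm across the flats (its x axis points at a flat), 27 mm across the corners (along its y axis), 13 mm high; origin at the middle of its underside as it lies at the start; z up. 0.05 kg
- bolt_m12: dark steel hexagon bolt lying on the bench, 68 mm long along its y axis: head 23 wide x 20 mm high and 8 mm long at the +y end, shank 11.4 mm thick over the rest, its axis about 6 mm above the support at the tip and 10 mm at the head; origin at the middle of its length, at the underside; z up. 0.09 kg
- bearing: bright steel ball bearing ring lying flat, 47 mm in diameter, 14 mm high; origin at the centre of its underside, z up; it is gripped across its outside. 0.16 kg
- tray: oblong shallow sheet-metal tray fixed to the bench, 136 (its x axis) x 100 mm (its y axis), 15 mm high, walls 3 mm thick, flat floor 3 mm thick; origin at the centre of its underside, z up. The pipe fits in lengthwise along x
- bin: square dark steel parts bin fixed to the bench, 116 x 116 mm, 25 mm high, walls 3 mm thick, floor 3 mm thick; origin at the centre of its underside, z up, axes square to its walls
- dish: round shallow steel dish fixed to the bench, 120 mm across the rim, 13 mm high, flat floor 3 mm thick, about 98 mm across inside at the floor; origin at the centre of its underside, z up
- pliers: pliers with blue grips, 54 x 179 x 14 mm, lying on the bench behind the containers; origin at the middle of the underside, y axis along the length; to be left alone
- cold_chisel: blue cold chisel, 20 x 170 x 16 mm, lying on the bench behind the containers; origin at the middle of the underside, y axis along the length; to be left alone

How it is judged (in metres and radians):
At the end, for the whole second after the job is handed in: The pipe lies level (0.12 rad) on the floor of the tray; nut and bolt lie in the bin below its rim; the bearing lies flat (0.12 rad) on the dish floor, centres within 36 mm; all released and at rest (x of pipe_short in the frame of tray between -0.06 and 0.06 m and y of pipe_short in the frame of tray between -0.0485 and 0.0485 m and z of pipe_short in the frame of tray between -0.002 and 0.045 m and angle between pipe_short's own y axis and vertical between 1.45 and 1.69 rad and x of nut_24 in the frame of bin between -0.056 and 0.056 m and y of nut_24 in the frame of bin between -0.056 and 0.056 m and z of nut_24 in the frame of bin between -0.002 and 0.022 m and x of bolt_m12 in the frame of bin between -0.056 and 0.056 m and y of bolt_m12 in the frame of bin between -0.056 and 0.056 m and z of bolt_m12 in the frame of bin between -0.002 and 0.022 m and horizontal distance between bearing and dish below 0.036 m and z of bearing in the frame of dish below 0.008 m and angle between bearing's own z axis and vertical below 0.12 rad and linear speed of each of pipe_short, nut_24, bolt_m12, bearing below 0.02 m/s and contact force between each of pipe_short, nut_24, bolt_m12, bearing and the fingers below 0.2 N); the robot touches nothing.
It fails at once if the pliers are pushed more than 30 mm (distance of pliers from where it was at the start of the episode above 0.03 m).
It fails at once if the cold chisel is pushed more than 30 mm (distance of cold_chisel from where it was at the start of the episode above 0.03 m).
It also fails if it takes over 120 s, if anything falls off the work surface, if the arm or the gripper's body presses on something with over 40 N, if the wrist force passes 120 N, or if a joint passes its speed limit or range.

### The arm

A 6-joint arm with a two-finger parallel gripper is mounted at the origin on a cart in front of the work surface, level with it; the furniture and walls round the work are solid. World frame = base frame: x ahead of the robot, y to its left, z up, the work surface at z = 0. Lengths are in mm, angles in rad, forces in N, time in s.
With the tool pointing down it reaches from about 375 to 975 mm from the base axis. Payload 3.8 kg.
Tool frame: the origin (TCP) lies between the finger pads; the fingertips stand 11 mm ahead of it and the grasp point (between the pads) lies 8 mm behind it; z points along the fingers, y is the line along which they close (so a half turn about z gives the same grasp; the last joint's range is limited). The gripper opens to 85 mm and grips with 20 to 120 N. Pads are 22 mm wide; open, the fingers measure 114 mm over their backs; the gripper's body (76 mm by 85 mm) begins 54 mm behind the grasp point. The pads swing forward as they close: fully open they stand 13 mm farther back than shut.
Start: joints at [1.116, 0.264, 1.604, -0, 1.274, -0.037], TCP at [273.879, 616.935, 242.28] pointing down, gripper open.
Joint ranges: [-2.63, 2.63], [-0.94, 2.18], [0.31, 2.57], [-1.31, 4.45], [0, 2.66], [-2.55, 2.55]. Speed limits (rad/s): [2.57, 2.57, 3.14, 3.14, 3.14, 3.14].

### API

Orientations are given as [roll, pitch, yaw] about the fixed x, y, z axes, in that order (R = Rz(yaw) Ry(pitch) Rx(roll)).
In Python, from plant import robot gives the robot as it stands.
- The arm moves only by the tool move_arm, never from a script. Its argument "increments" is a list of rows, each a list of 2 entries, a list of its own where there are three numbers: the shift along the tool's x, y, z in cm, then the turn, a rotation vector about the tool's x, y, z in degrees. A call has 1 to 8 rows; each row shifts and turns the commanded pose from where the row before left it, along the tool's axes as they then stand; what a row does not reach is not made up. A row lasts 1/10 s, in which the tool goes at most 50 mm and 8.59 degrees, less where a joint would pass 70% of its speed; a pose out of reach is approached as far as the arm can. A call is refused whole if a number of a shift passes 5 or a number of a turn 8.59, either way. A call with a gripper value outside its range is refused whole. "gripper" is the opening in per cent of the stroke, from 0 (shut) to 100 (fully open), set as the call begins (left out, the last holds). The fingers move at their own pace and stop on an object; the grip force is fixed at half the most. Time passes only in rows, so rows that do not move let the fingers close. It gives the time, the measured TCP pose, the force, the opening and the grip force at its end, in the units of the state.
- robot.get_state(): the state, without advancing time (a new reading comes with each control period).
- robot.get_image(name): name is "side" or "top"; returns the picture (400x640x3 uint8, red, green, blue); there is no depth.
- robot.camera_params(name): a dict with "fx", "fy", "cx", "cy" (pixels), "world_to_cam" (4x4, takes a point from world to camera coordinates). Camera axes: x right, y up, looking along -z (the intrinsics and any distortion apply to the point x, -y, -z); pixel columns grow to the right and rows downward; lengths in mm; the calibration is good to about 2 mm. A picture is of the moment at which its call begins. camera_params takes no time and is no camera call.
- robot.sign_off(): hands the job in; it is judged then, once.
The state is a dict: "t": time; "joint_positions": joint angles; "qvel": joint speeds; "joint_efforts": joint torques, N m; "ee_pos": TCP position; "orientation": TCP orientation; "contact_force": force on the tool from outside, world axes, zero at the start; "moment": the same for the moment, N m; "opening": finger opening in mm; "grasp_force": force on a finger pad.
Only numpy, scipy, OpenCV 4.12 (cv2) and the standard library are available. Lean on these libraries where they do the work, as an engineer would, in place of code of your own. Each camera call takes 0.05 s, during which the arm holds its last target. There are 200 camera calls.

## Working session

There is one attempt and no reset: what is moved stays moved. The work goes in short steps, Python scripts to look and compute and a tool call to move; the robot and the scene stay as the last step left them, time stands still between calls to the robot, and variables do not carry over. Pictures are saved under pics/ and viewed, at most 14 in all, crops included, and the job is handed in when it is done.

Besides the shell and the picture viewer there is one more tool, called after ">>>" as name(argument=value, ...), one argument or row to a line, values as JSON. move_arm: Moves the arm, as the interface text tells. Its arguments: {"type":"object","properties":{"increments":{"type":"array"},"gripper":{"type":"number"}},"required":["increments"]}

```bash
mkdir -p pics; python3 - <<'E'
from plant import robot
import cv2
for n in("top","side"):
    cv2.imwrite(f"pics/{n}0.png",robot.get_image(n)[:,:,::-1]);p=robot.camera_params(n);print(n,p)
print(robot.get_state())
E
```

```text
top {'fx': 491.6230022337438, 'fy': 491.6230022337438, 'cx': 318.4913576747812, 'cy': 205.82792380296095, 'world_to_cam': array([[ 6.39512182e-03, -9.99768774e-01, -2.05304705e-02,
         2.25686442e+02],
       [ 9.88515628e-01,  3.22058975e-03,  1.51084350e-01,
        -5.69471338e+02],
       [-1.50983295e-01, -2.12608938e-02,  9.88307654e-01,
        -8.05365772e+02],
       [ 0.00000000e+00,  0.00000000e+00,  0.00000000e+00,
         1.00000000e+00]])}
side {'fx': 391.11282305127787, 'fy': 391.11282305127787, 'cx': 318.7711316420396, 'cy': 199.52654529890498, 'world_to_cam': array([[ 5.98783784e-01, -8.00801463e-01, -1.32286212e-02,
        -1.58435808e+02],
       [ 6.31005939e-01,  4.61521712e-01,  6.23561716e-01,
        -4.77176816e+02],
       [-4.93243839e-01, -3.81725983e-01,  7.81662196e-01,
        -5.13972787e+02],
       [ 0.00000000e+00,  0.00000000e+00,  0.00000000e+00,
         1.00000000e+00]])}
{'t': 0.1, 'joint_positions': array([ 1.11605789e+00,  2.64663579e-01,  1.60525427e+00,  2.58789416e-05,
        1.27370160e+00, -3.68880898e-02]), 'qvel': array([-0.00192996, -0.00375272, -0.00335062,  0.00103414, -0.00264525,
        0.00013762]), 'joint_efforts': array([ 1.55107596e-04, -5.16709328e+01, -3.68589699e+01, -5.37480673e-05,
        6.42658590e-03, -2.81136232e-05]), 'ee_pos': array([273.61590097, 616.35114294, 241.08700327]), 'orientation': array([-3.13956814e+00, -9.94608344e-05,  2.72373461e+00]), 'contact_force': array([ 0.63129262, -0.20925961,  0.43320501]), 'moment': array([-0.06610523, -0.06142329, -0.01911623]), 'grasp_force': 0.0, 'opening': 85.53001164661148}
```

View pics/top0.png

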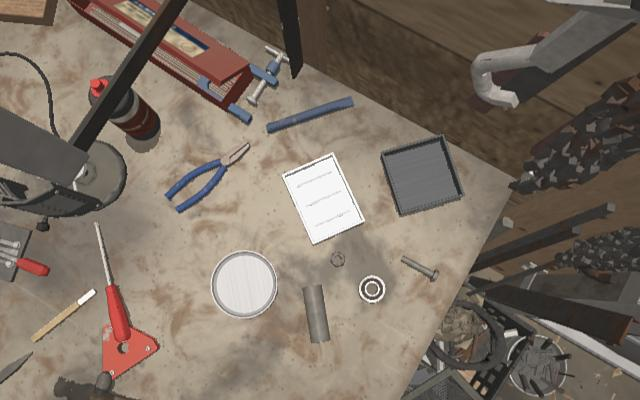

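View pics/side0.png

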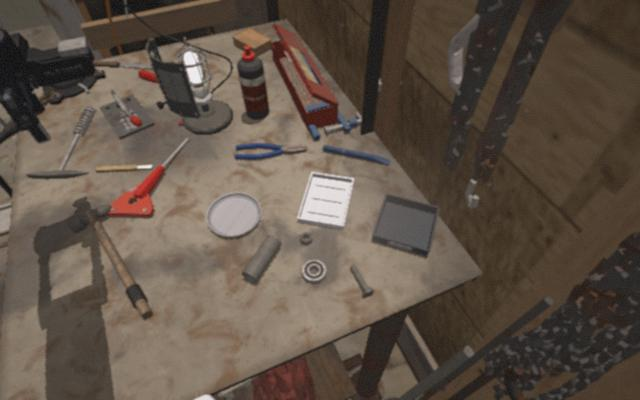

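The top picture shows the tray at about (323,199), the bin at (422,176), the dish at (244,284), the pipe at (316,313), the nut at (338,258), the bearing at (372,289) and the bolt at (420,268). The pliers and chisel lie at about (208,178) and (310,115). The side view shows the same layout.

```bash
cat > h.py <<'E'
import numpy as np,cv2
from plant import robot
from scipy.spatial.transform import Rotation as R
def ray(n,uv,z):
    p=robot.camera_params(n);W=np.array(p["world_to_cam"]);Rm=W[:3,:3];c=-Rm.T@W[:3,3]
    out=[]
    for u,v in np.atleast_2d(uv).astype(float):
        d=Rm.T@np.array([(u-p["cx"])/p["fx"],-(v-p["cy"])/p["fy"],-1]);out.append(c+d*(z-c[2])/d[2])
    return np.array(out)[:,:2]
def pix(n,P):
    p=robot.camera_params(n);W=np.array(p["world_to_cam"]);q=W[:3,:3]@np.array(P,float)+W[:3,3]
    return p["cx"]+p["fx"]*q[0]/-q[2],p["cy"]-p["fy"]*q[1]/-q[2]
def rpt():
    s=robot.get_state();print(round(s["t"],2),s["ee_pos"].round(1),s["orientation"].round(3),"open",round(s["opening"],1),"gf",round(s["grasp_force"],1),"F",s["contact_force"].round(1));return s
def to(x,y,z,yaw):
    """increment (cm, deg) in tool axes to go to x,y,z(TCP mm), tool down, closing axis yaw mod pi"""
    s=rpt();Rt=R.from_euler("xyz",s["orientation"])
    best=None
    for k in(-1,0,1):
        G=R.from_euler("xyz",[np.pi,0,yaw+k*np.pi]);rv=(Rt.inv()*G).as_rotvec(degrees=True)
        if best is None or np.linalg.norm(rv)<np.linalg.norm(best):best=rv
    print("shift cm",(Rt.inv().apply(np.array([x,y,z])-s["ee_pos"])/10).round(2),"turn deg",best.round(1))
E
python3 - <<'E'
from h import *
a=cv2.imread("pics/top0.png");c=a[125:350,200:470]
cv2.imwrite("pics/crop0.png",cv2.resize(c,None,fx=2.6,fy=2.6,interpolation=cv2.INTER_CUBIC))
for n,uv,z in[("tray",(323,199),15),("bin",(422,176),25),("dish",(244,284),13),("pipe",(316,313),30),("nut",(338,258),13),("bearing",(372,289),14),("bolt",(420,268),12)]:print(n,ray("top",uv,z).round())
E
```

```text
tray [[585. 221.]]
bin [[626.  45.]]
dish [[434. 359.]]
pipe [[386. 232.]]
nut [[480. 194.]]
bearing [[427. 135.]]
bolt [[463.  50.]]
```

View pics/crop0.png

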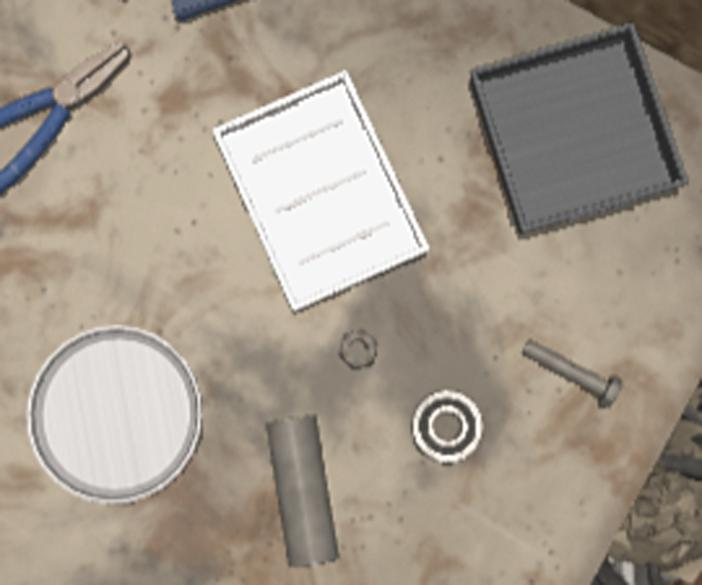

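The crop shows the tray rim corners, bin rim corners, dish rim, nut (358,349), pipe, bearing (447,427), and bolt from tip (527,347) to head (610,390), all in crop pixels. Next I turn these into world poses.

```bash
cat > poses.py <<'E'
from h import *
f=lambda l:(np.array(l,float)+.5)/2.6-.5+[200,125]
def quad(c,z):
    P=ray("top",f(c),z);e=P[1]-P[0];g=P[2]-P[1];return P.mean(0).round(1),"|01|,|12|",np.linalg.norm(e).round(1),np.linalg.norm(g).round(1),"yaws",np.arctan2(e[1],e[0]).round(3),np.arctan2(g[1],g[0]).round(3)
if __name__=="__main__":
    print("tray",quad([(216,130),(346,72),(427,248),(295,310)],15))
    print("bin",quad([(472,73),(631,27),(686,182),(522,236)],25))
    print("pipe",quad([(268,421),(315,415),(338,559),(290,567)],17))
    print("dish",ray("top",f([(115.5,414)]),13),"nut",ray("top",f([(358,349)]),8),"bearing",ray("top",f([(447,427)]),9))
    b=ray("top",f([(526,346),(608,388)]),9);d=b[1]-b[0];print("bolt",b,b.mean(0),np.linalg.norm(d),np.arctan2(d[1],d[0]))
    a=cv2.imread("pics/top0.png")[240:290,320:450];s=cv2.imread("pics/side0.png")[215:315,230:390]
    a=cv2.resize(a,None,fx=6,fy=6,interpolation=cv2.INTER_CUBIC);cv2.imwrite("pics/crop1.png",a[:, :780])
    print([np.round(x) for x in [pix("side",(386,232,17)),pix("side",(480,194,7)),pix("side",(427,135,7)),pix("side",(463,50,7))]])
E
python3 poses.py
```

```text
tray (array([588.5, 221. ]), '|01|,|12|', np.float64(99.7), np.float64(136.0), 'yaws', np.float64(-1.139), np.float64(-2.719))
bin (array([629.2,  44.9]), '|01|,|12|', np.float64(115.2), np.float64(114.2), 'yaws', np.float64(-1.281), np.float64(-2.841))
pipe (array([384.7, 232. ]), '|01|,|12|', np.float64(31.8), np.float64(95.1), 'yaws', np.float64(-1.439), np.float64(-2.976))
dish [[433.82162102 359.23900625]] nut [[478.7528104  195.04506418]] bearing [[426.5838065  134.92578165]]
bolt [[481.37074778  80.67084118]
 [453.3576585   25.87393292]] [467.36420314  53.27238705] 61.54213455831725 -2.043376900300642
[array([262., 258.]), array([306., 238.]), array([313., 271.]), array([359., 281.])]
```

View pics/crop1.png

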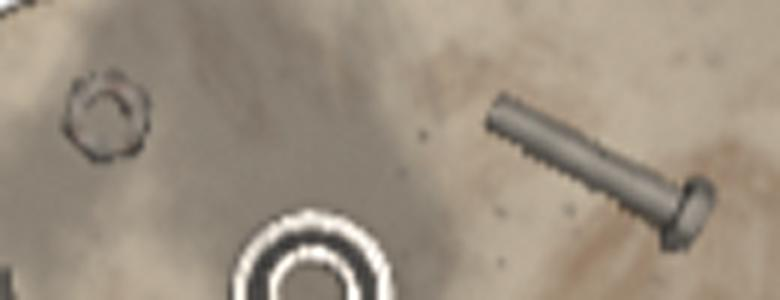

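```bash
sed -i 's/(Rt.inv().apply(np.array(\[x,y,z\])-s\["ee_pos"\])\/10)/((Rt*R.from_rotvec(best,degrees=True)).inv().apply(np.array([x,y,z])-s["ee_pos"])\/10)/; s/"shift cm"/"turn first; then shift cm"/' h.py
python3 -c "
from h import *
to(479,195,80,2.618)"
```

```text
0.1 [273.6 616.4 241.1] [-3.14  -0.     2.724] open 85.5 gf 0.0 F [ 0.6 -0.2  0.4]
turn first; then shift cm [-38.85 -26.22  16.11] turn deg [-0.1  0.   6.1]
```

>>> move_arm(
  increments=[
    [[0,0,0],[0,0,3]],
    [[0,0,0],[0,0,3.1]],
    [[-3.5,-2.4,0],[0,0,0]],
    [[-3.5,-2.4,0],[0,0,0]],
    [[-3.5,-2.4,0],[0,0,0]],
    [[-3.5,-2.4,0],[0,0,0]],
    [[-3.5,-2.4,0],[0,0,0]],
    [[-3.5,-2.4,0],[0,0,0]],
  ],
  gripper=50,
)

```text
t: 0.9
ee_pos: [383.8, 385.3, 241.7]
orientation: [-3.141, -0.0, 2.618]
contact_force: [0.7, -0.4, 0.4]
opening: 42.7
grasp_force: 0.0
```

>>> move_arm(
  increments=[
    [[-3.5,-2.4,2],[0,0,0]],
    [[-3.5,-2.4,2],[0,0,0]],
    [[-3.5,-2.4,3],[0,0,0]],
    [[-3.5,-2.4,3],[0,0,0]],
    [[-3.5,-2.2,3],[0,0,0]],
    [[-0.4,0,3],[0,0,0]],
    [[0,0,0],[0,0,0]],
    [[0,0,0],[0,0,0]],
  ],
)

```text
t: 1.7
ee_pos: [476.9, 198.9, 84.7]
orientation: [-3.14, -0.002, 2.617]
contact_force: [0.8, 0.6, 1.4]
opening: 42.8
grasp_force: 0.0
```

```bash
python3 -c "
from h import *
to(479,195,14,2.618)
cv2.imwrite('pics/a1.png',cv2.resize(robot.get_image('side')[150:320,200:430,::-1],None,fx=3,fy=3))"
```

```text
1.7 [476.9 198.9  84.7] [-3.140e+00 -2.000e-03  2.617e+00] open 42.8 gf 0.0 F [0.8 0.6 1.4]
turn first; then shift cm [-0.38 -0.23  7.07] turn deg [-0.1 -0.1 -0.1]
```

View pics/a1.png

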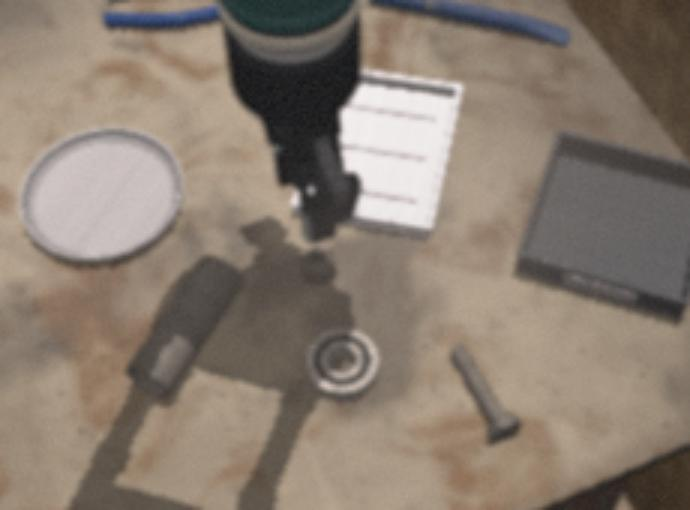

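The gripper hangs above the nut (nut at 318,265 in the crop), slightly short of settled. I'll descend.

>>> move_arm(
  increments=[
    [[-0.1,0,2],[0,0,0]],
    [[0,0,2],[0,0,0]],
    [[0,0,1.5],[0,0,0]],
    [[0,0,1],[0,0,0]],
    [[0,0,0],[0,0,0]],
    [[0,0,0],[0,0,0]],
  ],
)

```text
t: 2.35
ee_pos: [479.3, 199.4, 21.4]
orientation: [3.14, 0.001, 2.618]
contact_force: [0.3, -0.4, 0.5]
opening: 42.2
grasp_force: 0.0
```

```bash
python3 -c "
from h import *
to(479,195,14,2.618)"
```

```text
2.35 [479.3 199.4  21.4] [3.140e+00 1.000e-03 2.618e+00] open 42.2 gf 0.0 F [ 0.3 -0.4  0.5]
turn first; then shift cm [-0.19 -0.4   0.74] turn deg [0.1 0.1 0. ]
```

>>> move_arm(
  increments=[
    [[-0.2,-0.4,0.4],[0,0,0]],
    [[0,0,0.3],[0,0,0]],
    [[0,0,0],[0,0,0]],
  ],
)

```text
t: 2.65
ee_pos: [478.1, 193.9, 13.1]
orientation: [-3.141, -0.0, 2.617]
contact_force: [0.2, -0.2, 0.3]
opening: 42.7
grasp_force: 0.0
```

>>> move_arm(
  increments=[
    [[0,0,0],[0,0,0]],
    [[0,0,0],[0,0,0]],
    [[0,0,0],[0,0,0]],
    [[0,0,0],[0,0,0]],
    [[0,0,0],[0,0,0]],
    [[0,0,0],[0,0,0]],
    [[0,0,0],[0,0,0]],
  ],
  gripper=0,
)

```text
t: 3.35
ee_pos: [478.6, 194.1, 13.7]
orientation: [3.141, 0.0, 2.617]
contact_force: [-2.1, -0.8, 5.3]
opening: 22.0
grasp_force: 58.7
```

>>> move_arm(
  increments=[
    [[0,0,-2],[0,0,0]],
    [[0,0,-3],[0,0,0]],
    [[0,0,-3],[0,0,0]],
    [[0,0,-2],[0,0,0]],
    [[0,0,0],[0,0,0]],
  ],
)

```text
t: 3.85
ee_pos: [480.9, 195.1, 116.4]
orientation: [3.136, 0.005, 2.617]
contact_force: [0.3, -0.1, -0.1]
opening: 22.2
grasp_force: 59.0
```

```bash
python3 -c "
from h import *
to(654,53,110,1.86)
cv2.imwrite('pics/a2.png',cv2.resize(robot.get_image('side')[150:320,200:430,::-1],None,fx=3,fy=3))"
```

```text
3.85 [480.9 195.1 116.4] [3.136 0.005 2.617] open 22.2 gf 59.0 F [ 0.3 -0.1 -0.1]
turn first; then shift cm [-18.56  12.54   0.64] turn deg [ 0.4  0.1 43.4]
```

View pics/a2.png

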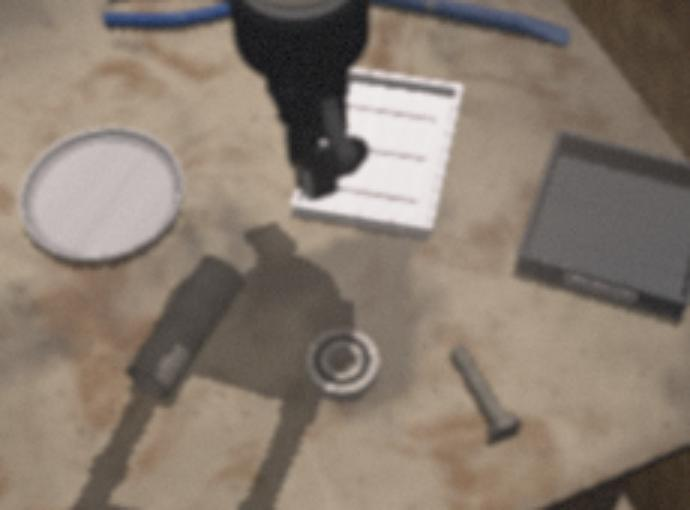

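The nut has left the bench and sits in the fingers. Next it goes to the bin.

>>> move_arm(
  increments=[
    [[0,0,0],[0,0,6.2]],
    [[0,0,0],[0,0,6.2]],
    [[0,0,0],[0,0,6.2]],
    [[0,0,0],[0,0,6.2]],
    [[0,0,0],[0,0,6.2]],
    [[0,0,0],[0,0,6.2]],
    [[0,0,0],[0,0,6.2]],
    [[-3,2,0],[0,0,0]],
  ],
)

```text
t: 4.7
ee_pos: [502.0, 172.0, 110.1]
orientation: [-3.135, -0.001, 1.861]
contact_force: [-0.3, -0.4, -0.8]
opening: 22.1
grasp_force: 59.0
```

>>> move_arm(
  increments=[
    [[-3,2,0],[0,0,0]],
    [[-3,2,0],[0,0,0]],
    [[-3,2,0],[0,0,0]],
    [[-3,2,0],[0,0,0]],
    [[-3,2.2,2],[0,0,0]],
    [[-0.6,0.3,2],[0,0,0]],
    [[0,0,2],[0,0,0]],
    [[0,0,0],[0,0,0]],
  ],
)

```text
t: 5.5
ee_pos: [646.6, 50.7, 46.8]
orientation: [-3.131, -0.003, 1.859]
contact_force: [-0.3, -0.2, -1.9]
opening: 22.3
grasp_force: 59.0
```

```bash
python3 -c "
from h import *
to(654,53,19,1.86)"
```

```text
5.5 [646.6  50.7  46.8] [-3.131e+00 -3.000e-03  1.859e+00] open 22.3 gf 59.0 F [-0.3 -0.2 -1.9]
turn first; then shift cm [0.   0.78 2.78] turn deg [-0.6 -0.2 -0.1]
```

```bash
sed -i 's/\[np.pi,0,yaw+k\*np.pi\]/[np.pi,0,yaw+np.pi\/2+k*np.pi]/' h.py; python3 -c "
from h import *
to(646,50,18,0.29)"
```

```text
5.5 [646.6  50.7  46.8] [-3.131e+00 -3.000e-03  1.859e+00] open 22.3 gf 59.0 F [-0.3 -0.2 -1.9]
turn first; then shift cm [-0.05 -0.08  2.88] turn deg [-0.6 -0.2 -0.1]
```

>>> move_arm(
  increments=[
    [[0,0,1.4],[0,0,0]],
    [[0,0,1.3],[0,0,0]],
    [[0,0,0],[0,0,0]],
    [[0,0,0],[0,0,0]],
  ],
)

```text
t: 5.9
ee_pos: [650.8, 51.8, 25.9]
orientation: [-3.141, -0.0, 1.86]
contact_force: [0.2, 0.8, -0.5]
opening: 22.1
grasp_force: 59.0
```

>>> move_arm(
  increments=[
    [[0,-0.5,0.4],[0,0,0]],
    [[0,0,0.3],[0,0,0]],
    [[0,0,0],[0,0,0]],
    [[0,0,0],[0,0,0]],
  ],
)

```text
t: 6.3
ee_pos: [646.4, 50.0, 19.4]
orientation: [3.141, 0.0, 1.86]
contact_force: [-0.1, -0.5, -0.7]
opening: 22.1
grasp_force: 59.0
```

>>> move_arm(
  increments=[
    [[0,0,0],[0,0,0]],
    [[0,0,0],[0,0,0]],
    [[0,0,0],[0,0,0]],
    [[0,0,0],[0,0,0]],
  ],
  gripper=36,
)

```text
t: 6.7
ee_pos: [646.5, 50.1, 19.3]
orientation: [3.141, 0.0, 1.86]
contact_force: [-0.4, 0.2, 0.8]
opening: 30.4
grasp_force: 0.0
```

>>> move_arm(
  increments=[
    [[0,0,-2],[0,0,0]],
    [[0,0,-3],[0,0,0]],
    [[0,0,-3],[0,0,0]],
    [[0,0,-2],[0,0,0]],
  ],
)

```text
t: 7.1
ee_pos: [647.4, 50.1, 121.7]
orientation: [3.139, 0.001, 1.86]
contact_force: [0.2, -0.2, -0.0]
opening: 30.5
grasp_force: 0.0
```

```bash
python3 -c "
from h import *
to(466,51,70,-0.46)
print(robot.get_state()['joint_positions'])"
```

```text
7.1 [647.4  50.1 121.7] [3.139e+00 1.000e-03 1.860e+00] open 30.5 gf 0.0 F [ 0.2 -0.2 -0. ]
turn first; then shift cm [ -7.97 -16.3    5.17] turn deg [ 0.2 -0.  42.9]
[ 3.88373202e-02  3.10339955e-01  1.77718486e+00  2.41039469e-06
  1.05126993e+00 -2.50236817e-01]
```

>>> move_arm(
  increments=[
    [[0,0,0],[0,0,7.1]],
    [[0,0,0],[0,0,7.2]],
    [[0,0,0],[0,0,7.2]],
    [[0,0,0],[0,0,7.2]],
    [[0,0,0],[0,0,7.1]],
    [[0,0,0],[0,0,7.1]],
    [[-1.5,-3,0],[0,0,0]],
    [[-1.5,-3,0],[0,0,0]],
  ],
)

```text
t: 7.9
ee_pos: [579.1, 49.7, 119.1]
orientation: [3.141, -0.0, 1.111]
contact_force: [0.1, 0.0, -0.4]
opening: 30.8
grasp_force: 0.0
```

>>> move_arm(
  increments=[
    [[-1.5,-3,1],[0,0,0]],
    [[-1.5,-3,1],[0,0,0]],
    [[-1.5,-3,2],[0,0,0]],
    [[-1,-1.3,2],[0,0,0]],
    [[0,0,0],[0,0,0]],
    [[0,0,0],[0,0,0]],
    [[0,0,0],[0,0,0]],
  ],
)

```text
t: 8.6
ee_pos: [465.4, 46.3, 60.9]
orientation: [3.138, -0.002, 1.111]
contact_force: [0.7, 0.7, 1.0]
opening: 31.0
grasp_force: 0.0
```

```bash
python3 -c "
from h import *
to(464,46,13,-0.46)
for n in('top','side'):
    a=robot.get_image(n)[:,:,::-1];cv2.imwrite('pics/b_%s.png'%n,a)
cv2.imwrite('pics/b.png',np.hstack([cv2.resize(cv2.imread('pics/b_top.png')[130:320,360:480],None,fx=3,fy=3),cv2.resize(cv2.imread('pics/b_side.png')[150:340,310:450],None,fx=3,fy=3)]))"
```

```text
8.6 [465.4  46.3  60.9] [ 3.138e+00 -2.000e-03  1.111e+00] open 31.0 gf 0.0 F [0.7 0.7 1. ]
turn first; then shift cm [-0.09 -0.11  4.79] turn deg [ 0.2 -0.1  0. ]
```

View pics/b.png

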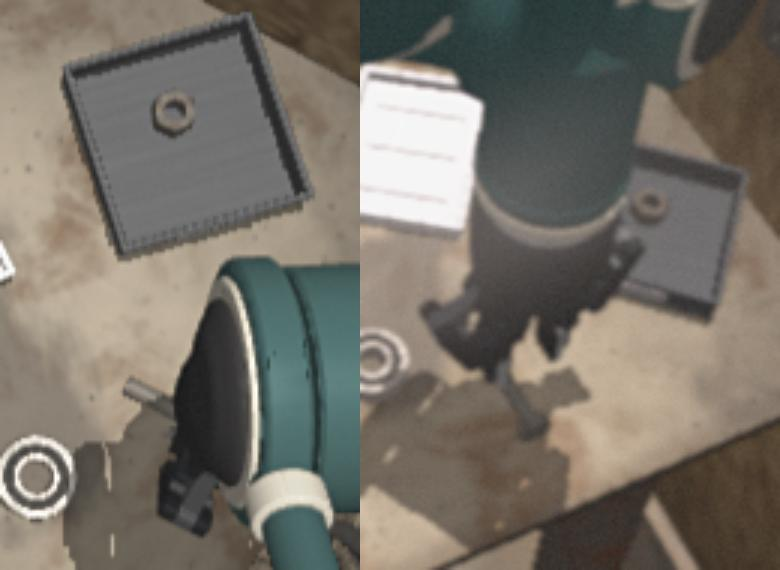

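The nut lies flat in the bin at (173,113) and the gripper straddles the bolt. I'll descend.

>>> move_arm(
  increments=[
    [[0,0,1.5],[0,0,0]],
    [[0,0,1.5],[0,0,0]],
    [[0,0,1],[0,0,0]],
    [[0,0,0],[0,0,0]],
    [[0,0,0],[0,0,0]],
  ],
)

```text
t: 9.2
ee_pos: [463.1, 46.2, 19.4]
orientation: [3.142, -0.0, 1.111]
contact_force: [0.2, 0.2, -0.1]
opening: 30.7
grasp_force: 0.0
```

```bash
python3 -c "
from h import *
to(464,46,13,-0.46)"
```

```text
9.2 [463.1  46.2  19.4] [ 3.142 -0.     1.111] open 30.7 gf 0.0 F [ 0.2  0.2 -0.1]
turn first; then shift cm [0.02 0.09 0.64] turn deg [ 0. -0.  0.]
```

>>> move_arm(
  increments=[
    [[0,0.1,0.3],[0,0,0]],
    [[0,0,0.3],[0,0,0]],
    [[0,0,0],[0,0,0]],
  ],
)

```text
t: 9.5
ee_pos: [463.4, 45.7, 13.2]
orientation: [3.142, -0.0, 1.111]
contact_force: [-0.4, -0.6, -0.2]
opening: 31.2
grasp_force: 0.0
```

>>> move_arm(
  increments=[
    [[0,0,0],[0,0,0]],
    [[0,0,0],[0,0,0]],
    [[0,0,0],[0,0,0]],
    [[0,0,0],[0,0,0]],
    [[0,0,0],[0,0,0]],
    [[0,0,0],[0,0,0]],
  ],
  gripper=0,
)

```text
t: 10.1
ee_pos: [463.6, 45.7, 13.4]
orientation: [3.141, -0.0, 1.111]
contact_force: [-1.2, 0.5, 4.5]
opening: 8.6
grasp_force: 58.7
```

>>> move_arm(
  increments=[
    [[0,0,-2],[0,0,0]],
    [[0,0,-3],[0,0,0]],
    [[0,0,-3],[0,0,0]],
    [[0,0,-2],[0,0,0]],
    [[0,0,0],[0,0,0]],
  ],
)

```text
t: 10.6
ee_pos: [466.1, 45.9, 116.1]
orientation: [3.136, -0.003, 1.111]
contact_force: [0.0, 0.6, -0.3]
opening: 8.3
grasp_force: 58.6
```

```bash
python3 -c "
from h import *
to(602,37,80,0.29)"
```

```text
10.6 [466.1  45.9 116.1] [ 3.136e+00 -3.000e-03  1.111e+00] open 8.3 gf 58.6 F [ 0.   0.6 -0.3]
turn first; then shift cm [-4.74 12.77  3.61] turn deg [  0.4  -0.  -42.9]
```

>>> move_arm(
  increments=[
    [[0,0,0],[0,0,-7.1]],
    [[0,0,0],[0,0,-7.2]],
    [[0,0,0],[0,0,-7.2]],
    [[0,0,0],[0,0,-7.2]],
    [[0,0,0],[0,0,-7.1]],
    [[0,0,0],[0,0,-7.1]],
    [[-1.5,3,0],[0,0,0]],
    [[-1.5,3,0],[0,0,0]],
  ],
)

```text
t: 11.4
ee_pos: [528.2, 34.1, 110.8]
orientation: [-3.138, -0.001, 1.861]
contact_force: [-0.3, 0.1, -0.1]
opening: 8.8
grasp_force: 58.6
```

>>> move_arm(
  increments=[
    [[-1.5,3,0],[0,0,0]],
    [[-0.8,3,0],[0,0,0]],
    [[0,0.7,1],[0,0,0]],
    [[0,0,2],[0,0,0]],
    [[0,0,2],[0,0,0]],
    [[0,0,0],[0,0,0]],
    [[0,0,0],[0,0,0]],
    [[0,0,0],[0,0,0]],
  ],
)

```text
t: 12.2
ee_pos: [600.3, 31.2, 63.5]
orientation: [3.141, 0.0, 1.86]
contact_force: [-0.3, -0.2, -0.4]
opening: 8.9
grasp_force: 58.7
```

```bash
python3 -c "
from h import *
to(604,31,19,0.29)"
```

```text
12.2 [600.3  31.2  63.5] [3.141 0.    1.86 ] open 8.9 gf 58.7 F [-0.3 -0.2 -0.4]
turn first; then shift cm [-0.12  0.35  4.45] turn deg [ 0.  0. -0.]
```

>>> move_arm(
  increments=[
    [[0,0.4,2],[0,0,0]],
    [[0,0,1.5],[0,0,0]],
    [[0,0,0.8],[0,0,0]],
    [[0,0,0],[0,0,0]],
    [[0,0,0],[0,0,0]],
    [[0,0,0],[0,0,0]],
  ],
)

```text
t: 12.8
ee_pos: [604.7, 32.3, 21.0]
orientation: [3.14, 0.0, 1.86]
contact_force: [-0.1, 0.5, -0.8]
opening: 8.7
grasp_force: 58.7
```

>>> move_arm(
  increments=[
    [[0,0,0],[0,0,0]],
    [[0,0,0],[0,0,0]],
    [[0,0,0],[0,0,0]],
    [[0,0,0],[0,0,0]],
  ],
  gripper=22,
)

```text
t: 13.2
ee_pos: [604.3, 32.3, 20.5]
orientation: [3.141, 0.0, 1.86]
contact_force: [0.9, 0.1, -0.1]
opening: 18.8
grasp_force: 0.0
```

>>> move_arm(
  increments=[
    [[0,0,-2],[0,0,0]],
    [[0,0,-3],[0,0,0]],
    [[0,0,-3],[0,0,0]],
    [[0,0,-2],[0,0,0]],
  ],
)

```text
t: 13.6
ee_pos: [605.2, 32.3, 122.6]
orientation: [3.139, 0.001, 1.86]
contact_force: [0.4, -0.0, 0.6]
opening: 19.1
grasp_force: 0.0
```

```bash
python3 -c "
from h import *
to(426.5,135,80,0.8)"
```

```text
13.6 [605.2  32.3 122.6] [3.139e+00 1.000e-03 1.860e+00] open 19.1 gf 0.0 F [ 0.4 -0.   0.6]
turn first; then shift cm [19.97 -5.08  4.26] turn deg [  0.1   0.1 -29.3]
```

>>> move_arm(
  increments=[
    [[3,-2.9,0],[0,0,0]],
    [[3,-2.9,0],[0,0,0]],
    [[3,-2.8,0],[0,0,0]],
    [[3,-2.8,1],[0,0,0]],
    [[2.9,-2.8,2],[0,0,0]],
    [[0,0,2],[0,0,0]],
    [[0,0,1],[0,0,0]],
    [[0,0,0],[0,0,0]],
  ],
  gripper=80,
)

```text
t: 14.4
ee_pos: [424.7, 134.3, 59.1]
orientation: [-3.139, 0.0, 1.86]
contact_force: [-0.8, 0.1, 0.7]
opening: 68.2
grasp_force: 0.0
```

```bash
python3 -c "
from h import *
to(426.5,135,12,0.29)
a=robot.get_image('top')[:,:,::-1];b=robot.get_image('side')[:,:,::-1]
cv2.imwrite('pics/c.png',np.hstack([cv2.resize(a[130:320,360:480],None,fx=3,fy=3),cv2.resize(b[180:370,250:390],None,fx=3,fy=3)]))"
```

```text
14.4 [424.7 134.3  59.1] [-3.139  0.     1.86 ] open 68.2 gf 0.0 F [-0.8  0.1  0.7]
turn first; then shift cm [0.01 0.19 4.71] turn deg [-0.1  0.  -0. ]
```

View pics/c.png

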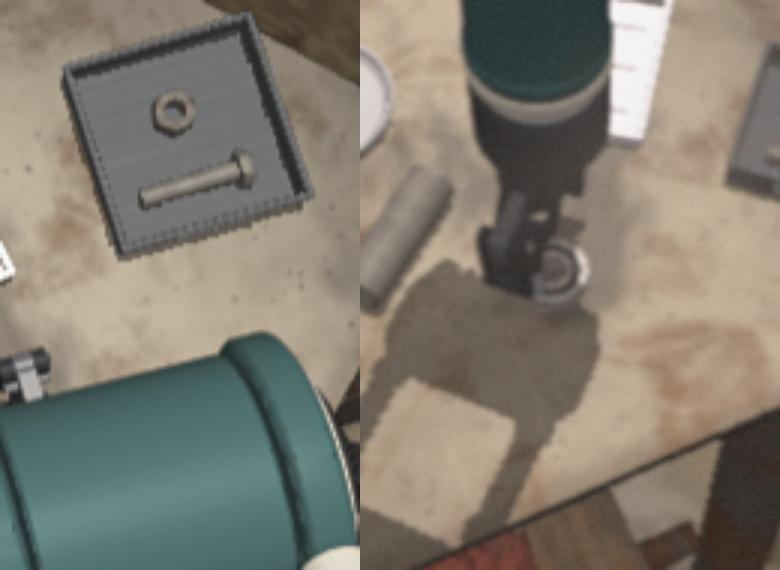

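Both the nut (173,113) and the bolt (200,180) lie in the bin. The gripper is over the bearing (558,270), so I'll descend.

>>> move_arm(
  increments=[
    [[0,0,1.5],[0,0,0]],
    [[0,0.1,1.5],[0,0,0]],
    [[0,0,1],[0,0,0]],
    [[0,0,0],[0,0,0]],
    [[0,0,0],[0,0,0]],
  ],
)

```text
t: 15.0
ee_pos: [427.2, 134.8, 20.6]
orientation: [3.141, 0.0, 1.859]
contact_force: [1.4, 0.1, 0.6]
opening: 68.4
grasp_force: 0.0
```

```bash
python3 -c "
from h import *
to(426.5,135,12,0.29)"
```

```text
15.0 [427.2 134.8  20.6] [3.141 0.    1.859] open 68.4 gf 0.0 F [1.4 0.1 0.6]
turn first; then shift cm [ 0.04 -0.06  0.86] turn deg [ 0.   0.  -0.1]
```

>>> move_arm(
  increments=[
    [[0,0,0.5],[0,0,0]],
    [[0,0,0.3],[0,0,0]],
    [[0,0,0],[0,0,0]],
  ],
)

```text
t: 15.3
ee_pos: [426.2, 134.8, 12.0]
orientation: [-3.141, -0.0, 1.86]
contact_force: [0.2, -0.6, -0.3]
opening: 68.4
grasp_force: 0.0
```

>>> move_arm(
  increments=[
    [[0,0,0],[0,0,0]],
    [[0,0,0],[0,0,0]],
    [[0,0,0],[0,0,0]],
    [[0,0,0],[0,0,0]],
    [[0,0,0],[0,0,0]],
    [[0,0,0],[0,0,0]],
  ],
  gripper=0,
)

```text
t: 15.9
ee_pos: [426.8, 135.0, 12.9]
orientation: [3.141, 0.0, 1.86]
contact_force: [-1.5, -0.3, 5.3]
opening: 43.9
grasp_force: 60.8
```

>>> move_arm(
  increments=[
    [[0,0,-2],[0,0,0]],
    [[0,0,-3],[0,0,0]],
    [[0,0,-3],[0,0,0]],
    [[0,0,-1],[0,0,0]],
    [[0,0,0],[0,0,0]],
  ],
)

```text
t: 16.4
ee_pos: [427.9, 135.3, 103.7]
orientation: [3.138, 0.0, 1.86]
contact_force: [-0.2, -0.5, -1.9]
opening: 43.4
grasp_force: 62.1
```

```bash
python3 -c "
from h import *
to(434,359,80,0.29)"
```

```text
16.4 [427.9 135.3 103.7] [3.138 0.    1.86 ] open 43.4 gf 62.1 F [-0.2 -0.5 -1.9]
turn first; then shift cm [21.26  6.98  2.37] turn deg [ 0.2  0.  -0.1]
```

>>> move_arm(
  increments=[
    [[3.5,1,0],[0,0,0]],
    [[3.5,1.2,0],[0,0,0]],
    [[3.5,1.2,0],[0,0,0]],
    [[3.5,1.2,0],[0,0,0]],
    [[3.5,1.2,0],[0,0,0]],
    [[3.5,1.2,1],[0,0,0]],
    [[0.2,0,2],[0,0,0]],
    [[0,0,2],[0,0,0]],
  ],
)

```text
t: 17.2
ee_pos: [432.0, 358.9, 49.5]
orientation: [-3.14, 0.001, 1.862]
contact_force: [-0.6, -0.8, -1.5]
opening: 43.5
grasp_force: 62.0
```

>>> move_arm(
  increments=[
    [[0,0,1],[0,0,0]],
    [[0,0,1],[0,0,0]],
    [[0,0,0],[0,0,0]],
    [[0,0,0],[0,0,0]],
  ],
)

```text
t: 17.6
ee_pos: [433.3, 357.8, 32.1]
orientation: [-3.141, 0.0, 1.859]
contact_force: [0.3, -0.1, -1.2]
opening: 43.4
grasp_force: 62.0
```

```bash
python3 -c "
from h import *
to(434,359,17,0.29)"
```

```text
17.6 [433.3 357.8  32.1] [-3.141  0.     1.859] open 43.4 gf 62.0 F [ 0.3 -0.1 -1.2]
turn first; then shift cm [0.1  0.1  1.51] turn deg [-0.   0.  -0.1]
```

>>> move_arm(
  increments=[
    [[0.1,0.1,0.7],[0,0,0]],
    [[0,0,0.5],[0,0,0]],
    [[0,0,0.2],[0,0,0]],
    [[0,0,0],[0,0,0]],
    [[0,0,0],[0,0,0]],
  ],
)

```text
t: 18.1
ee_pos: [433.8, 359.3, 18.2]
orientation: [3.142, -0.0, 1.86]
contact_force: [0.6, 0.3, -0.9]
opening: 43.6
grasp_force: 62.1
```

>>> move_arm(
  increments=[
    [[0,0,0],[0,0,0]],
    [[0,0,0],[0,0,0]],
    [[0,0,0],[0,0,0]],
    [[0,0,0],[0,0,0]],
  ],
  gripper=64,
)

```text
t: 18.5
ee_pos: [434.0, 359.5, 18.5]
orientation: [3.141, -0.0, 1.86]
contact_force: [0.5, -0.4, 0.3]
opening: 55.0
grasp_force: 0.0
```

>>> move_arm(
  increments=[
    [[0,0,-1.5],[0,0,0]],
    [[0,0,-3],[0,0,0]],
    [[0,0,-3],[0,0,0]],
    [[0,0,-2],[0,0,0]],
  ],
)

```text
t: 18.9
ee_pos: [434.9, 360.2, 116.8]
orientation: [3.138, -0.001, 1.86]
contact_force: [-0.3, -0.5, -0.3]
opening: 54.7
grasp_force: 0.0
```

```bash
python3 -c "
from h import *
to(385,232,80,-1.41)
to(385,232,80,-1.41+np.pi)
print(robot.get_state()['joint_positions'].round(2))"
```

```text
18.9 [434.9 360.2 116.8] [ 3.138e+00 -1.000e-03  1.860e+00] open 54.7 gf 0.0 F [-0.3 -0.5 -0.3]
turn first; then shift cm [  6.98 -11.85   3.68] turn deg [  0.2   0.1 -82.6]
18.9 [434.9 360.2 116.8] [ 3.138e+00 -1.000e-03  1.860e+00] open 54.7 gf 0.0 F [-0.3 -0.5 -0.3]
turn first; then shift cm [  6.98 -11.85   3.68] turn deg [  0.2   0.1 -82.6]
[0.65 0.17 1.97 0.   1.   0.36]
```

>>> move_arm(
  increments=[
    [[0,0,0],[0,0,-7.5]],
    [[0,0,0],[0,0,-7.5]],
    [[0,0,0],[0,0,-7.5]],
    [[0,0,0],[0,0,-7.5]],
    [[0,0,0],[0,0,-7.5]],
    [[0,0,0],[0,0,-7.5]],
    [[0,0,0],[0,0,-7.5]],
    [[0,0,0],[0,0,-7.5]],
  ],
  gripper=75,
)

```text
t: 19.7
ee_pos: [434.1, 359.5, 114.5]
orientation: [3.141, 0.001, 2.912]
contact_force: [-1.2, 0.2, -0.0]
opening: 63.7
grasp_force: 0.0
```

>>> move_arm(
  increments=[
    [[0,0,0],[0,0,-7.5]],
    [[0,0,0],[0,0,-7.5]],
    [[0,0,0],[0,0,-7.6]],
    [[1.8,-3,0],[0,0,0]],
    [[1.8,-3,0],[0,0,0]],
    [[1.8,-3,1],[0,0,0]],
    [[1.6,-2.8,1],[0,0,0]],
    [[0,0,0],[0,0,0]],
  ],
)

```text
t: 20.5
ee_pos: [380.1, 228.1, 91.9]
orientation: [-3.139, -0.005, -2.984]
contact_force: [-0.7, -0.0, -1.1]
opening: 64.3
grasp_force: 0.0
```

```bash
python3 -c "
from h import *
to(385,232,15,-1.41)
a=robot.get_image('top')[:,:,::-1];b=robot.get_image('side')[:,:,::-1]
cv2.imwrite('pics/d.png',np.hstack([cv2.resize(a[190:370,200:330],None,fx=3,fy=3),cv2.resize(b[150:330,190:320],None,fx=3,fy=3)]))"
```

```text
20.5 [380.1 228.1  91.9] [-3.139 -0.005 -2.984] open 64.3 gf 0.0 F [-0.7 -0.  -1.1]
turn first; then shift cm [-0.55  0.31  7.69] turn deg [-0.1 -0.3 -0.2]
```

View pics/d.png

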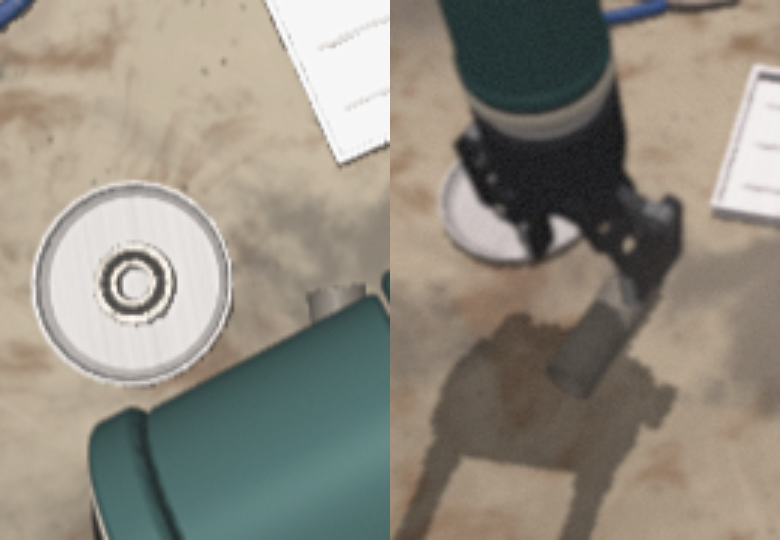

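The bearing lies flat in the middle of the dish (133,284), and the pipe is unmoved beneath the gripper (590,350). I'll correct the position and descend.

>>> move_arm(
  increments=[
    [[0,0,0],[0,0,0]],
    [[0,0,2],[0,0,0]],
    [[0,0,1.5],[0,0,0]],
    [[0,0,0],[0,0,0]],
    [[0,0,0],[0,0,0]],
  ],
)

```text
t: 21.1
ee_pos: [384.1, 232.5, 58.7]
orientation: [3.141, 0.0, -2.981]
contact_force: [0.0, 0.3, 0.1]
opening: 64.3
grasp_force: 0.0
```

```bash
python3 -c "
from h import *
to(385,232,15,-1.41)"
```

```text
21.1 [384.1 232.5  58.7] [ 3.141  0.    -2.981] open 64.3 gf 0.0 F [0.  0.3 0.1]
turn first; then shift cm [-0.08 -0.06  4.37] turn deg [ 0.  0. -0.]
```

>>> move_arm(
  increments=[
    [[0,0,1.5],[0,0,0]],
    [[0,0,1.5],[0,0,0]],
    [[0,0,1],[0,0,0]],
    [[0,0,0.3],[0,0,0]],
    [[0,0,0],[0,0,0]],
    [[0,0,0],[0,0,0]],
    [[0,0,0],[0,0,0]],
  ],
)

```text
t: 21.8
ee_pos: [384.2, 232.0, 15.9]
orientation: [3.141, 0.001, -2.982]
contact_force: [0.5, 0.4, 0.2]
opening: 63.9
grasp_force: 0.0
```

>>> move_arm(
  increments=[
    [[0,0,0],[0,0,0]],
    [[0,0,0],[0,0,0]],
    [[0,0,0],[0,0,0]],
    [[0,0,0],[0,0,0]],
    [[0,0,0],[0,0,0]],
    [[0,0,0],[0,0,0]],
  ],
  gripper=0,
)

```text
t: 22.4
ee_pos: [383.9, 231.9, 15.9]
orientation: [3.141, 0.001, -2.982]
contact_force: [-1.0, -0.5, 4.9]
opening: 32.0
grasp_force: 59.4
```

>>> move_arm(
  increments=[
    [[0,0,-2],[0,0,0]],
    [[0,0,-3],[0,0,0]],
    [[0,0,-3],[0,0,0]],
    [[0,0,-2],[0,0,0]],
    [[0,0,0],[0,0,0]],
  ],
)

```text
t: 22.9
ee_pos: [385.6, 232.8, 117.9]
orientation: [3.14, 0.006, -2.982]
contact_force: [0.8, 0.6, -2.3]
opening: 32.0
grasp_force: 60.3
```

```bash
python3 -c "
from h import *
to(588.5,221,80,0.427-np.pi/2)"
```

```text
22.9 [385.6 232.8 117.9] [ 3.14   0.006 -2.982] open 32.0 gf 60.3 F [ 0.8  0.6 -2.3]
turn first; then shift cm [-17.98  -9.47   3.79] turn deg [  0.1   0.3 -15.3]
```

>>> move_arm(
  increments=[
    [[0,0,0],[0,0,-7.6]],
    [[0,0,0],[0,0,-7.7]],
    [[-3,-1.6,0],[0,0,0]],
    [[-3,-1.6,0],[0,0,0]],
    [[-3,-1.6,0],[0,0,0]],
    [[-3,-1.6,0],[0,0,0]],
    [[-3,-1.6,0],[0,0,0]],
    [[-3,-1.5,1],[0,0,0]],
  ],
)

```text
t: 23.7
ee_pos: [587.9, 219.4, 103.7]
orientation: [3.142, -0.001, -2.715]
contact_force: [-0.4, -0.2, -1.0]
opening: 31.8
grasp_force: 60.4
```

>>> move_arm(
  increments=[
    [[0,0,2],[0,0,0]],
    [[0,0,2],[0,0,0]],
    [[0,0,1.5],[0,0,0]],
    [[0,0,0],[0,0,0]],
    [[0,0,0],[0,0,0]],
    [[0,0,0],[0,0,0]],
  ],
)

```text
t: 24.3
ee_pos: [587.3, 220.1, 51.1]
orientation: [-3.141, 0.002, -2.714]
contact_force: [0.3, 0.5, -1.9]
opening: 32.6
grasp_force: 60.4
```

```bash
python3 -c "
from h import *
to(588.5,221,20,0.427-np.pi/2)"
```

```text
24.3 [587.3 220.1  51.1] [-3.141e+00  2.000e-03 -2.714e+00] open 32.6 gf 60.4 F [ 0.3  0.5 -1.9]
turn first; then shift cm [-0.15  0.04  3.11] turn deg [-0.   0.1  0. ]
```

>>> move_arm(
  increments=[
    [[-0.1,0,1.5],[0,0,0]],
    [[0,0,1],[0,0,0]],
    [[0,0,0.5],[0,0,0]],
    [[0,0,0],[0,0,0]],
    [[0,0,0.1],[0,0,0]],
    [[0,0,0],[0,0,0]],
    [[0,0,0],[0,0,0]],
  ],
)

```text
t: 25.0
ee_pos: [587.6, 220.1, 19.1]
orientation: [-3.142, 0.0, -2.715]
contact_force: [0.1, 1.1, -2.0]
opening: 32.1
grasp_force: 60.7
```

>>> move_arm(
  increments=[
    [[0,0,0],[0,0,0]],
    [[0,0,0],[0,0,0]],
    [[0,0,0],[0,0,0]],
    [[0,0,0],[0,0,0]],
  ],
  gripper=48,
)

```text
t: 25.4
ee_pos: [587.9, 220.2, 19.5]
orientation: [-3.142, 0.001, -2.715]
contact_force: [0.5, -0.1, -0.3]
opening: 41.0
grasp_force: 0.0
```

>>> move_arm(
  increments=[
    [[0,0,-1.5],[0,0,0]],
    [[0,0,-3],[0,0,0]],
    [[0,0,-3],[0,0,0]],
    [[0,0,-3],[0,0,0]],
  ],
)

```text
t: 25.8
ee_pos: [587.7, 220.2, 126.4]
orientation: [-3.141, 0.001, -2.715]
contact_force: [0.7, 0.8, -0.4]
opening: 41.2
grasp_force: 0.0
```

>>> move_arm(
  increments=[
    [[3,1,-1.5],[0,0,0]],
    [[3,1,-1],[0,0,0]],
    [[3,1,0],[0,0,0]],
    [[3,1,0],[0,0,0]],
    [[3,1,0],[0,0,0]],
    [[0,0,0],[0,0,0]],
    [[0,0,0],[0,0,0]],
  ],
)

```text
t: 26.5
ee_pos: [430.5, 203.8, 150.5]
orientation: [-3.141, 0.003, -2.714]
contact_force: [-0.4, -0.2, 1.0]
opening: 41.1
grasp_force: 0.0
```

```bash
python3 -c "
from h import *
rpt()
cv2.imwrite('pics/e.png',cv2.resize(robot.get_image('top')[80:350,150:480,::-1],None,fx=2.2,fy=2.2))"
```

```text
26.5 [430.5 203.8 150.5] [-3.141e+00  3.000e-03 -2.714e+00] open 41.1 gf 0.0 F [-0.4 -0.2  1. ]
```

View pics/e.png

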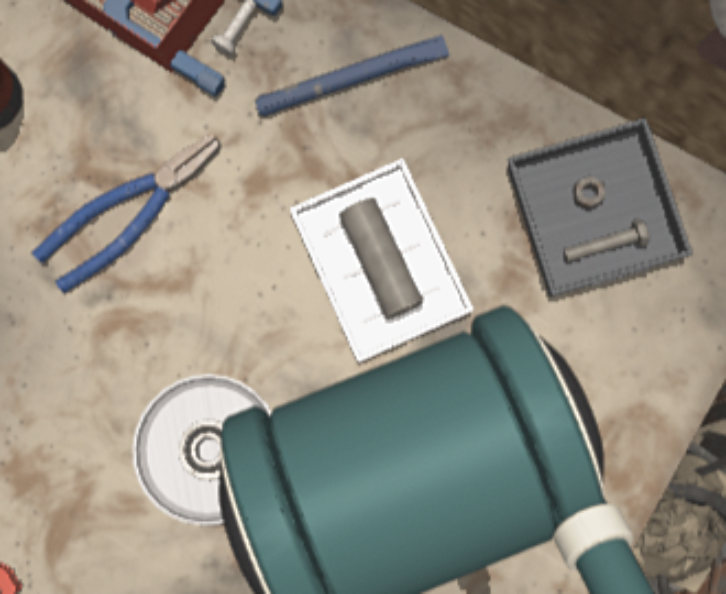

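The pipe lies in the tray (382,258), the nut and bolt are in the bin, and the bearing is in the dish. The pliers and chisel have not moved. I'll let things settle, then hand in.

>>> move_arm(
  increments=[
    [[0,0,0],[0,0,0]],
    [[0,0,0],[0,0,0]],
    [[0,0,0],[0,0,0]],
    [[0,0,0],[0,0,0]],
    [[0,0,0],[0,0,0]],
    [[0,0,0],[0,0,0]],
    [[0,0,0],[0,0,0]],
    [[0,0,0],[0,0,0]],
  ],
)

```text
t: 27.35
ee_pos: [430.3, 203.5, 149.2]
orientation: [-3.142, -0.0, -2.715]
contact_force: [-1.9, -0.4, 1.0]
opening: 41.1
grasp_force: 0.0
```

```bash
python3 -c "
from h import *
a=robot.get_image('top')[130:240,270:370].astype(int)
for i in range(6): b=robot.get_image('top')[130:240,270:370].astype(int)
print('pixels changed',(abs(a-b).max(2)>40).sum())
print(robot.sign_off())"
```

```text
pixels changed 0
the job is handed in; nothing more can be done
None
```

I handed the job in at about 28 s: the pipe lies in the tray, the nut and bolt are in the bin, the bearing is flat in the dish, and the pliers and chisel were never touched; the sign-off returned no verdict.

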